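# Pack away the dart corner: hang the caddies, refill the tidy tray

## Task

Pack up the dart corner for the night: hang every strap-handled tin caddy on the hook by its bail, one at a time, largest first so that the smaller ones hang in front, and put the flights tin, the chalk box and the duster each fully home and upright in its own matching pocket of the wooden tray. A caddy may be missing; leave everything released, hanging still and standing still, and do not disturb the pint glass, the chalk cup or the block of darts.

Things in the scene. Friction and masses are not known exactly. Their poses are not given: they have to be found in the camera images.
- caddy_large: large open tin caddy 104 wide (y) x 34 thick (x) x 60 mm high; a rigid flat-strap bail (12 mm wide, 4 thick) rises from its ends to an inverted V, topped by a walnut grip block 14 (x) x 26 (y) mm, 114 to 144 mm up. Window under the bail 50 mm high; the rod passes along x, either way round. Origin: centre of underside, z up. Loose, 0.08-0.31 kg. May be absent
- caddy_large_bail (a point): point just under the peak of the large caddy's bail where the axis of the hook's rod lies when it hangs (x 0, y 0, 107.5 mm above underside)
- caddy_large_grip (a point): point in the large caddy's walnut grip block (134 mm above underside), a good height for the tool point: the fingers then end above the bail's shoulders; pinch the 26 mm width (closing along the caddy's y) so the fingers stay clear of caddies hung in line
- caddy_middle: middle open tin caddy 82 wide (y) x 30 thick (x) x 48 mm high; a rigid flat-strap bail (12 mm wide, 4 thick) rises from its ends to an inverted V, topped by a walnut grip block 14 (x) x 26 (y) mm, 102 to 132 mm up. Window under the bail 50 mm high; the rod passes along x, either way round. Origin: centre of underside, z up. Loose, 0.08-0.31 kg. May be absent
- caddy_middle_bail (a point): point just under the peak of the middle caddy's bail where the axis of the hook's rod lies when it hangs (x 0, y 0, 95.5 mm above underside)
- caddy_middle_grip (a point): point in the middle caddy's walnut grip block (122 mm above underside), a good height for the tool point: the fingers then end above the bail's shoulders; pinch the 26 mm width (closing along the caddy's y) so the fingers stay clear of caddies hung in line
- caddy_small: small open tin caddy 62 wide (y) x 26 thick (x) x 38 mm high; a rigid flat-strap bail (12 mm wide, 4 thick) rises from its ends to an inverted V, topped by a walnut grip block 14 (x) x 26 (y) mm, 92 to 122 mm up. Window under the bail 50 mm high; the rod passes along x, either way round. Origin: centre of underside, z up. Loose, 0.08-0.31 kg. May be absent
- caddy_small_bail (a point): point just under the peak of the small caddy's bail where the axis of the hook's rod lies when it hangs (x 0, y 0, 85.5 mm above underside)
- caddy_small_grip (a point): point in the small caddy's walnut grip block (112 mm above underside), a good height for the tool point: the fingers then end above the bail's shoulders; pinch the 26 mm width (closing along the caddy's y) so the fingers stay clear of caddies hung in line
- hook: hook stand, fixed: walnut base 110 x 130 x 8 mm, steel post 16 mm thick and 252 mm high, and a level steel rod 8 mm thick, 155 mm long, running from the post along the stand's -x (towards the robot). Origin: centre of base underside, z up
- hook_rod (a point): root of the hook's rod: on the rod's axis at the post's centre line, 240 mm above the ledge; the rod runs from here 155 mm along this frame's -x. Three caddies fit at 32, 76 and 120 mm from here
- hook_tip (a point): centre of the rod's upturned tip, 160 mm along -x from the root and 12 mm above the rod's axis; the tip's very top is 16 mm above the rod's axis
- tray: pale wooden tidy tray, fixed: 90 (x) x 233 (y) x 20 mm high, with a row of three shaped pockets along its y, each 13 mm deep (floor 7 mm above the ledge): oblong, square, round. Origin: centre of underside, z up
- tin_pocket (a point): centre of the floor of the round pocket, 63 mm across, 13 mm deep (tray's +y end); home of the tin
- box_pocket (a point): centre of the floor of the square pocket, 55 x 55 mm along the tray's axes, 13 mm deep; home of the chalk box
- duster_pocket (a point): centre of the floor of the oblong pocket, 37 (tray's x) x 79 mm (tray's y), 13 mm deep (tray's -y end); home of the duster
- tin: round lidded metal tin of spare flights, 56 mm across, 50 mm tall. Origin: centre of underside, z up. Loose, about 0.13 kg
- box: square card chalk box, 48 x 48 x 50 mm tall, sides along its x and y. Origin: centre of underside, z up. Loose, about 0.12 kg
- duster: oblong walnut board duster with a grey felt foot, 30 (x) x 72 (y) x 50 mm tall, standing on the felt. Origin: centre of underside, z up. Loose, about 0.11 kg
- pint_glass: bystander: empty pint glass, 84 mm across the rim, 145 mm tall; origin centre of underside
- chalk_cup: bystander: white ceramic chalk cup, 68 mm across the rim, 70 mm tall; origin centre of underside
- dart_block: bystander: walnut block 50 x 120 x 30 mm (x, y, z) with three brass-barrelled darts standing in it, 140 mm tall in all; origin centre of underside
Mind the look-alikes: they are no part of the job. Several things have the shape of the duster; the one meant has the colours described above. Of the things shaped like the box, the cardboard one is meant.

How it is judged:
On the way, in this order (a step that is already met when the one before it is completed fails the run):
1. the large caddy hangs on the hook's rod by its bail, let go (x of caddy_large_bail in the frame of hook_rod between -0.157 and -0.008 m and y of caddy_large_bail in the frame of hook_rod between -0.014 and 0.014 m and z of caddy_large_bail in the frame of hook_rod between -0.012 and 0.012 m and angle between caddy_large's own z axis and vertical below 0.3 rad and contact force between the fingers and caddy_large below 0.1 N), for 0.3 s.
2. the middle caddy hangs on the hook's rod by its bail, let go, after every larger one (x of caddy_middle_bail in the frame of hook_rod between -0.157 and -0.008 m and y of caddy_middle_bail in the frame of hook_rod between -0.014 and 0.014 m and z of caddy_middle_bail in the frame of hook_rod between -0.012 and 0.012 m and angle between caddy_middle's own z axis and vertical below 0.3 rad and contact force between the fingers and caddy_middle below 0.1 N), for 0.3 s.
3. the small caddy hangs on the hook's rod by its bail, let go, after every larger one (x of caddy_small_bail in the frame of hook_rod between -0.157 and -0.008 m and y of caddy_small_bail in the frame of hook_rod between -0.014 and 0.014 m and z of caddy_small_bail in the frame of hook_rod between -0.012 and 0.012 m and angle between caddy_small's own z axis and vertical below 0.3 rad and contact force between the fingers and caddy_small below 0.1 N), for 0.3 s.
At the end, for the whole second after the job is handed in: Caddies present hang by the bail peak on the rod (within 14 mm sideways, 12 mm in height, 0.3 rad of upright); tin, box and duster present stand in their own pockets (within 10 mm of centre, 4 mm of the floor, 0.1 rad of upright); all let go and slower than 0.05 m/s (all of step 1 and all of step 2 and all of step 3 and linear speed of each of caddy_large, caddy_middle, caddy_small, tin, box, duster below 0.05 m/s and horizontal distance between tin and tin_pocket below 0.01 m and z of tin in the frame of tin_pocket below 0.004 m and angle between each of tin, box, duster's own z axis and vertical below 0.1 rad and contact force between the fingers and tin below 0.1 N and horizontal distance between box and box_pocket below 0.01 m and z of box in the frame of box_pocket below 0.004 m and contact force between the fingers and box below 0.1 N and horizontal distance between duster and duster_pocket below 0.01 m and z of duster in the frame of duster_pocket below 0.004 m and contact force between the fingers and duster below 0.1 N); the robot touches nothing.
It fails at once if the pint glass is shifted more than 30 mm or tipped (distance of pint_glass from where it was at the start of the episode above 0.03 m or angle between pint_glass's own z axis and vertical above 0.4 rad).
It fails at once if the chalk cup is shifted more than 30 mm or tipped (distance of chalk_cup from where it was at the start of the episode above 0.03 m or angle between chalk_cup's own z axis and vertical above 0.4 rad).
It fails at once if the dart block is shifted more than 30 mm or tipped (distance of dart_block from where it was at the start of the episode above 0.03 m or angle between dart_block's own z axis and vertical above 0.4 rad).
Of caddy_large, caddy_middle, caddy_small only 2 to 3 are there at a start; the rules pass over those that are not, and their reading is None.
At some moment in a run one of tin, box may be knocked a few centimetres aside while the robot is not near it.
It also fails if it takes over 208 s, if anything falls off the work surface, if the arm or the gripper's body presses on something with over 40 N, if the wrist force passes 120 N, or if a joint passes its speed limit or range.

## Robot

A 7-joint arm with a two-finger parallel gripper is mounted at the origin on the work surface. World frame = base frame: x ahead of the robot, y to its left, z up, the work surface at z = 0. Lengths are in m, angles in rad, forces in N, time in s.
With the tool pointing down it reaches from about 0.4 to 0.85 m from the base axis. Payload 10.4 kg.
Tool frame: the origin (TCP) lies between the finger pads, 19 mm behind the fingertips; this is the grasp point; z points along the fingers, x is the direction in which the jaws open and shut, and the axes are right-handed (so a half turn about z gives the same grasp; the last joint's range is limited). The gripper opens to 85 mm and grips with 20 to 120 N. Pads are 22 mm wide; open, the fingers measure 114 mm over their backs; the gripper's body (76 mm by 85 mm) begins 54 mm behind the grasp point. The pads swing forward as they close: fully open they stand 13 mm farther back than shut.
Start: joints at [-1.312, 0.332, -0.065, 1.46, 0.022, 1.35, -0.088], TCP at [0.174, 0.6, 0.25] pointing down, gripper open.
Joint ranges: [-2.6, 2.6], [-0.5, 2.12], [-1.47, 1.34], [0.16, 2.42], [-1.27, 4.41], [0.06, 2.06], [-2.6, 2.6]. Speed limits (rad/s): [2.22, 2.22, 2.79, 2.79, 3.14, 3.14, 3.14].

## Interface

Orientations are given as a unit quaternion [x, y, z, w].
In Python, from workcell import monitor, eyes, ticket, models gives the robot as it stands.
- The arm moves only by the tool servo_tool, never from a script. Its argument "motion" is a list of rows, each a list of 7 numbers: the opening, from 0 (shut) to 1 (fully open), then the shift along the tool's x, y, z in m, then the turn, a rotation vector about the tool's x, y, z in degrees. In form: [[fingers, tx, ty, tz, rx, ry, rz], ...]. A call has 1 to 20 rows; each row is the pose to reach, as a shift and turn from the pose commanded when the call began, along the tool's axes at that moment; what a row does not reach only later rows make up. A row lasts 1/8 s, in which the tool goes at most 62.5 mm and 10.7 degrees, less where a joint would pass 70% of its speed; a pose out of reach is approached as far as the arm can. A call with a gripper value outside its range is refused whole. The fingers move at their own pace and stop on an object; "grip_force" is the grip in N (left out, the last holds). Time passes only in rows, so rows that repeat a pose let the fingers close. It gives the time, the measured TCP pose, the force and the opening at its end, in the units of the state.
- monitor.get_obs(): the state, without advancing time (a new reading comes with each control period).
- eyes.camera(name): name is "scene" or "top" or "wrist"; returns (picture, depth): 384x512x3 uint8, blue, green, red; 384x512 float32, m along the optical axis (not along the pixel's ray), 0 where there is no reading.
- eyes.camera_info(name): a dict with "intrinsics" (3x3 intrinsics, pixels), "extrinsics" (4x4, takes a point from world to camera coordinates); the wrist camera has in their place "tool_from_camera" (4x4, takes a point from camera to tool coordinates, whose origin is the TCP and whose axes are the tool frame's). Camera axes: x right, y down, z forward; pixel columns grow to the right and rows downward; lengths in m; the calibration is good to about 2 mm. A picture is of the moment at which its call begins: read the wrist's pose just before it. camera_info takes no time and is no camera call.
- ticket.hand_in(): hands the job in, once; it reports no verdict.
Trained networks look in the newest picture that a camera, given by its name, has taken for a name from the list of things; names that differ only in an ending like _2 or _b are one class to them, and where a whole thing is asked for, a point or a joint stands for the part that bears it (a point fixed in the world has none). Each returns a list of dicts, best first, with "confidence" (0 to 1); they miss things now and then, are a little off and sometimes report something else, mostly with a low value. They report only what shows in the picture. A call takes as long as a camera call. They do not tell look-alikes from the thing itself.
- models.boxes_of(camera, thing): "point" ([x, y, z] in m, in the coordinates of the camera as it stood for that picture, good to about 4 mm: the middle of the surface that is visible of it).
The state is a dict: "clock": time; "joint_pos": joint angles; "joint_velocities": joint speeds; "tau": joint torques, N m; "position": TCP position; "ee_rot": TCP orientation; "ft_force": force on the tool from outside, world axes, zero at the start; "torque": the same for the moment, N m; "grip_width": opening from 0.0 (shut) to 1.0 (fully open).
Only numpy, scipy, OpenCV 4.12 (cv2) and the standard library are available. Lean on these libraries where they do the work, as an engineer would, in place of code of your own. Each camera call takes 0.05 s, during which the arm holds its last target. There are 200 camera calls.

## Working session

There is one attempt and no reset: what is moved stays moved. The work goes in short steps, Python scripts to look and compute and a tool call to move; the robot and the scene stay as the last step left them, time stands still between calls to the robot, and variables do not carry over. Pictures are saved under pics/ and viewed, about 12 in all and at most 16, crops included, and the job is handed in when it is done.

Besides the shell and the picture viewer there is one more tool, called as name([rows], argument=value, ...), one row to a line, values as JSON. servo_tool: Moves the arm, as the interface text tells. Its arguments: {"type":"object","properties":{"motion":{"type":"array"},"grip_force":{"type":"number"}},"required":["motion"]}

```bash
mkdir -p pics
cat > h.py <<'E'
import numpy as np, cv2
from scipy.spatial.transform import Rotation as R
from workcell import monitor, eyes, ticket, models
def cam(name):
    o=monitor.get_obs(); im,d=eyes.camera(name); i=eyes.camera_info(name); K=np.array(i["intrinsics"])
    if "extrinsics" in i: T=np.linalg.inv(np.array(i["extrinsics"]))
    else:
        W=np.eye(4); W[:3,:3]=R.from_quat(o["ee_rot"]).as_matrix(); W[:3,3]=o["position"]
        T=W@np.array(i["tool_from_camera"])
    return im,d,K,T
def pts(d,K,T):
    v,u=np.mgrid[:d.shape[0],:d.shape[1]]
    P=np.stack([(u-K[0,2])*d/K[0,0],(v-K[1,2])*d/K[1,1],d],-1)
    P=P@T[:3,:3].T+T[:3,3]; P[d<=0]=np.nan; return P
def px(p,K,T):
    q=np.linalg.inv(T)@np.r_[p,1]; q=K@q[:3]; return (q[:2]/q[2]).round().astype(int)
E
python3 - <<'E'
from h import *
o=monitor.get_obs(); print({k:np.round(v,3).tolist() for k,v in o.items()})
for n in("scene","top"):
    im,d,K,T=cam(n); cv2.imwrite(f"pics/{n}0.png",im); np.savez(f"{n}0.npz",im=im,d=d,K=K,T=T)
    print(n,K.round(1).tolist(),T.round(3).tolist())
    for t in "caddy_large caddy_middle caddy_small hook tray tin box duster pint_glass chalk_cup dart_block".split():
        for b in models.boxes_of(n,t)[:4]:
            p=(T@np.r_[b["point"],1])[:3]; print(t,round(b["confidence"],2),p.round(3),px(p,K,T))
print(monitor.get_obs()["clock"])
E
```

```text
{'clock': 0.0, 'joint_pos': [-1.312, 0.333, -0.065, 1.461, 0.022, 1.35, -0.089], 'joint_velocities': [0.0, -0.0, 0.001, 0.001, 0.001, 0.001, -0.0], 'tau': [0.0, -62.546, 0.049, -39.16, 0.016, 0.01, 0.0], 'position': [0.174, 0.6, 0.249], 'ee_rot': [0.799, 0.601, -0.001, 0.0], 'ft_force': [0.775, 0.18, -0.176], 'torque': [-0.004, -0.019, 0.001], 'grip_width': 0.996}
scene [[488.2, 0.0, 253.6], [0.0, 488.2, 190.5], [0.0, 0.0, 1.0]] [[0.279, 0.75, -0.6, 1.525], [0.96, -0.217, 0.175, -0.214], [0.001, -0.625, -0.781, 1.467], [0.0, 0.0, 0.0, 1.0]]
caddy_large 0.81 [ 0.453 -0.065  0.055] [210 203]
caddy_small 0.87 [0.633 0.056 0.032] [256 239]
hook 0.85 [0.679 0.287 0.007] [322 238]
tray 0.64 [ 0.563 -0.273  0.016] [160 247]
tray 0.16 [0.675 0.29  0.006] [322 237]
tin 0.73 [ 0.39  -0.321  0.05 ] [137 206]
box 0.75 [0.38  0.292 0.044] [296 170]
box 0.5 [0.457 0.371 0.046] [323 180]
duster 0.7 [ 0.458 -0.225  0.044] [167 216]
duster 0.64 [ 0.317 -0.18   0.04 ] [173 185]
duster 0.6 [0.679 0.287 0.009] [322 238]
pint_glass 0.68 [0.768 0.052 0.1  ] [267 262]
pint_glass 0.21 [0.379 0.294 0.046] [2
[... 391 characters left out ...]
.23 [ 0.444 -0.058  0.057] [299 230]
caddy_small 0.79 [0.618 0.066 0.043] [256 171]
hook 0.74 [0.667 0.291 0.009] [181 158]
tray 0.77 [ 0.557 -0.27   0.018] [369 195]
tray 0.39 [ 0.444 -0.218  0.052] [355 231]
tin 0.54 [ 0.372 -0.313  0.048] [389 257]
tin 0.27 [0.669 0.29  0.008] [182 157]
box 0.76 [0.45  0.369 0.049] [149 227]
box 0.64 [ 0.441 -0.054  0.056] [297 231]
duster 0.81 [ 0.305 -0.176  0.05 ] [341 280]
duster 0.78 [ 0.448 -0.217  0.052] [354 229]
pint_glass 0.64 [0.773 0.057 0.082] [259 117]
pint_glass 0.58 [ 0.744 -0.064  0.04 ] [300 131]
pint_glass 0.17 [0.621 0.065 0.035] [256 171]
chalk_cup 0.58 [ 0.744 -0.063  0.038] [299 131]
dart_block 0.77 [0.562 0.467 0.033] [119 189]
1.2
```

Run:
```python
import cv2
for n in("scene","top"):
    a=cv2.imread(f"pics/{n}0.png"); 
    a=a[140:300,70:400] if n=="scene" else a[70:310,70:430]
    cv2.imwrite(f"pics/{n}0c.png",cv2.resize(a,(800,int(800*a.shape[0]/a.shape[1])),interpolation=cv2.INTER_CUBIC))
```

```text
(no output)
```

View pics/scene0c.png

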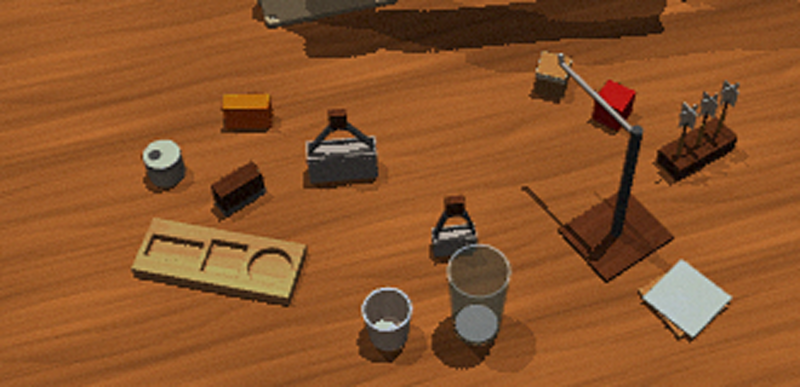

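View pics/top0c.png

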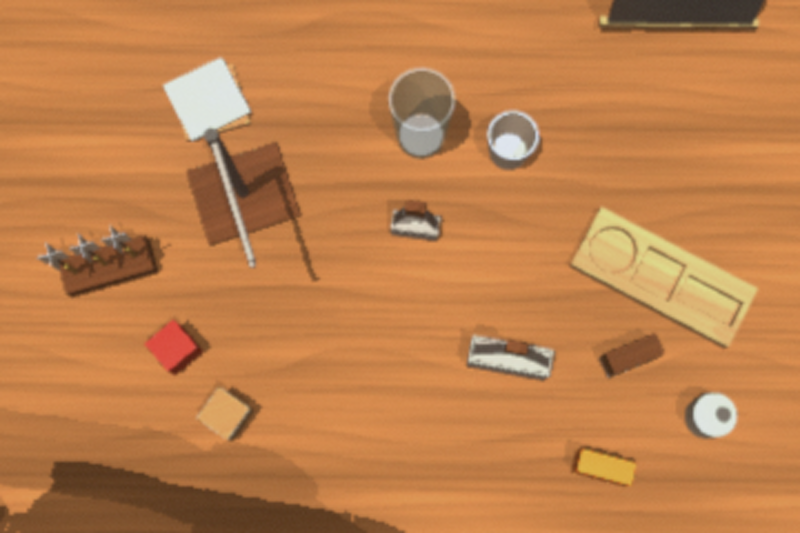

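The scene crop shows two caddies at (340,150) and (455,235), with the larger one large or middle and the other small. The tray is at (220,260) and the hook at (620,200). Candidates:
- **Box:** red cube at top-crop (173,346) and cardboard cube at (224,412). The cardboard one is meant.
- **Duster:** orange block at (606,466) and walnut block with a grey foot at (632,355). The walnut one is meant.

Next I measure the poses and enlarge the candidates.

```bash
cat > seg.py <<'E'
from h import *
C={}
for n in("top","scene"):
    z=np.load(n+"0.npz"); P=pts(z["d"],z["K"],z["T"]); C[n]=P
def rect(P,c,r,z0,z1,label):
    m=(np.hypot(P[...,0]-c[0],P[...,1]-c[1])<r)&(P[...,2]>z0)&(P[...,2]<z1)
    q=P[m]
    if len(q)<5: print(label,"few",len(q)); return
    (x,y),(w,h),a=cv2.minAreaRect((q[:,:2]*1000).astype(np.float32))
    if w<h: w,h,a=h,w,a+90
    print(label,len(q),"c",round(x,1),round(y,1),"LxW",round(w,1),round(h,1),"long dir",round((a+90)%180-90,1),"zmed",np.median(q[:,2]).round(3),"mean",(q.mean(0)*1000).round(1))
if __name__=="__main__":
  for n,P in C.items():
    print(n,"table z",np.nanmedian(P[(abs(P[...,0]-.55)<.15)&(abs(P[...,1]+.0)<.2)][:,2]).round(4))
    rect(P,(.445,-.06),.08,.01,.08,"cadL body"); rect(P,(.445,-.06),.08,.1,.2,"cadL grip"); 
    rect(P,(.62,.06),.05,.01,.06,"cadS body"); rect(P,(.62,.06),.06,.1,.2,"cadS grip")
    for k,q in dict(cL=(.445,-.06),cS=(.62,.06)).items():
        m=np.hypot(P[...,0]-q[0],P[...,1]-q[1])<.07; print(k,"zmax",np.sort(P[m][:,2])[-4:].round(3))
    rect(P,(.56,-.27),.16,.015,.03,"tray"); rect(P,(.375,-.318),.05,.042,.06,"tin")
    rect(P,(.375,.292),.05,.042,.06,"box"); rect(P,(.45,.37),.05,.042,.06,"red")
    rect(P,(.45,-.22),.06,.042,.06,"duster"); rect(P,(.31,-.178),.06,.042,.06,"orange")
    rect(P,(.67,.29),.16,.22,.30,"rod"); rect(P,(.67,.29),.12,.004,.014,"base")
    rect(P,(.77,.055),.08,.03,.2,"glass"); rect(P,(.73,-.066),.06,.03,.2,"cup"); rect(P,(.565,.468),.09,.02,.2,"dart")
E
python3 seg.py
python3 - <<'E'
import cv2,numpy as np
a=cv2.imread("pics/scene0.png"); b=cv2.imread("pics/top0.png")
f=lambda i,x,y,w=45,h=35:cv2.resize(i[y-h:y+h,x-w:x+w],(400,300),interpolation=cv2.INTER_CUBIC)
cv2.imwrite("pics/cand.png",np.vstack([np.hstack([f(a,168,210),f(a,305,175)]),np.hstack([f(a,210,203),f(a,256,239)])]))
E
```

```text
top table z -0.0008
cadL body 389 c 431.3 -59.7 LxW 110.6 59.8 long dir 79.9 zmed 0.053 mean [439.2 -57.4  51.5]
cadL grip 91 c 443.8 -60.4 LxW 43.7 14.2 long dir 79.7 zmed 0.139 mean [443.2 -57.6 129.5]
cadS body 178 c 622.8 64.8 LxW 62.9 26.8 long dir 83.0 zmed 0.031 mean [619.3  64.7  32.1]
cadS grip 60 c 623.4 64.5 LxW 25.5 14.1 long dir 82.5 zmed 0.12 mean [622.2  64.5 118.2]
cL zmax [0.147 0.147 0.149 0.149]
cS zmax [0.124 0.125 0.125 0.126]
tray 1249 c 510.7 -242.5 LxW 233.1 199.4 long dir 61.7 zmed 0.019 mean [ 552.8 -273.    19.4]
tin 313 c 372.8 -318.1 LxW 54.9 53.9 long dir 88.7 zmed 0.049 mean [ 372.3 -318.9   48.9]
box 298 c 368.3 305.9 LxW 50.1 48.9 long dir 57.2 zmed 0.048 mean [368.1 306.1  48.4]
red 297 c 454.3 377.2 LxW 49.9 48.8 long dir 41.7 zmed 0.048 mean [453.9 376.7  48.6]
duster 263 c 450.3 -219.8 LxW 72.6 30.2 long dir -67.4 zmed 0.049 mean [ 450.1 -219.7   49. ]
orange 277 c 305.5 -180.3 LxW 72.4 30.0 long dir 76.2 zmed 0.048 mean [ 305.7 -179.3   48.4]
rod 232 c 596.5 275.2 LxW 170.3 14.9 long dir 17.7 zmed 0.243 mean [605.5 276.2 243. ]
base 1332 c 671.4 
[... 1067 characters left out ...]
4.6 373.2 LxW 54.9 50.4 long dir -48.8 zmed 0.048 mean [456.1 374.6  48.2]
duster 148 c 453.3 -224.1 LxW 72.4 33.0 long dir -68.3 zmed 0.049 mean [ 453.5 -224.7   49. ]
orange 129 c 307.8 -183.8 LxW 70.0 37.4 long dir 76.4 zmed 0.049 mean [ 309.8 -184.8   49. ]
rod 153 c 599.7 270.8 LxW 169.2 17.5 long dir 17.8 zmed 0.242 mean [611.8 273.1 241.5]
base 870 c 670.4 288.3 LxW 236.2 221.4 long dir 47.2 zmed 0.007 mean [685.5 293.8   7.7]
glass 805 c 756.7 54.4 LxW 85.1 82.4 long dir -27.6 zmed 0.101 mean [756.2  54.5  98.5]
cup 275 c 737.0 -66.8 LxW 68.6 66.4 long dir -5.6 zmed 0.056 mean [734.3 -66.6  54.3]
dart 565 c 566.9 468.5 LxW 122.4 54.2 long dir -73.1 zmed 0.031 mean [568.6 467.   61.8]
```

View pics/cand.png

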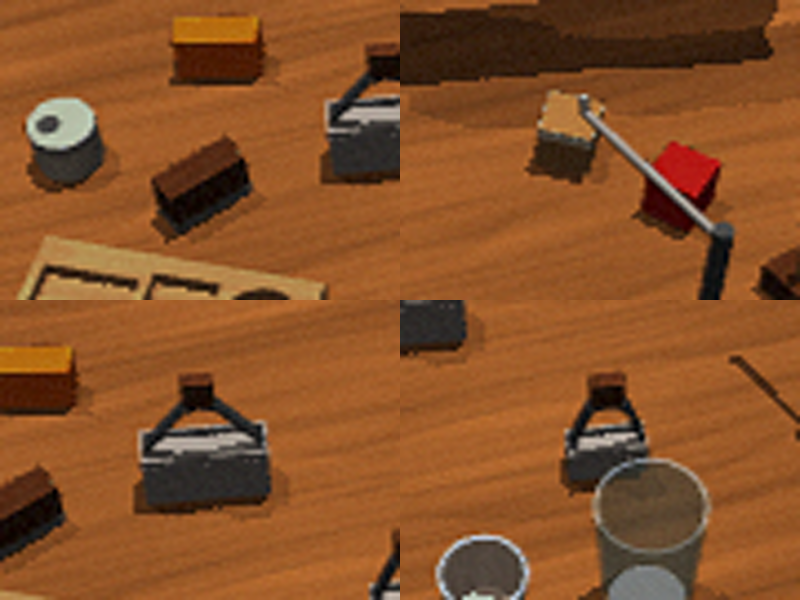

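The crop confirms it: the walnut block at (200,185) has a grey felt foot, and the card box is at (570,130) with the red one as its look-alike. The caddies measure 104 mm and 62 mm wide, so large and small are present and middle is absent.

```bash
cat > plan.py <<'E'
from h import *
import sys
def plan(*wps):
    """wps: (x,y,z,yaw_deg of tool x)"""
    o=monitor.get_obs(); M=R.from_quat(o["ee_rot"]); p=np.array(o["position"])
    xa=M.as_matrix()[:,0]; cur=np.degrees(np.arctan2(xa[1],xa[0]))
    print("now",(p*1000).round(1),"yaw",cur.round(1),"t",round(o["clock"],1),"w",round(o["grip_width"],3),"F",np.round(o["ft_force"],1),"j",np.round(o["joint_pos"],2))
    for x,y,z,yaw in wps:
        yaw=cur+((yaw-cur+90)%180-90)
        c,s=np.cos(np.radians(yaw)),np.sin(np.radians(yaw))
        Rt=R.from_matrix(np.array([[c,s,0],[s,-c,0],[0,0,-1]]))
        print((M.inv().apply(np.array([x,y,z])-p)).round(4).tolist(),(M.inv()*Rt).as_rotvec(degrees=True).round(1).tolist())
if __name__=="__main__":
    v=list(map(float,sys.argv[1:])); plan(*[v[i:i+4] for i in range(0,len(v),4)])
E
python3 plan.py .38 .2 .30 79.7  .445 -.062 .27 79.7; python3 -c "
from h import *
i=eyes.camera_info('wrist');print(np.round(i['tool_from_camera'],3).tolist(),i['intrinsics'])"
```

```text
now [173.8 600.4 250. ] yaw 73.9 t 1.2 w 0.998 F [-1.2  0.6  0.9] j [-1.31  0.33 -0.06  1.46  0.02  1.35 -0.09]
[-0.3272, 0.3094, -0.05] [-0.0, -0.0, -5.8]
[-0.5608, 0.4447, -0.02] [-0.0, -0.0, -5.8]
[[1.0, -0.001, 0.002, 0.0], [0.0, 0.949, 0.316, -0.08], [-0.002, -0.316, 0.949, -0.124], [0.0, 0.0, 0.0, 1.0]] [[322.86047427   0.         250.04277441]
 [  0.         322.86047427 194.57680868]
 [  0.           0.           1.        ]]
```

servo_tool([
  [1,-0.055,0.05,-0.03,0,0,0],
  [1,-0.11,0.1,-0.05,0,0,-2],
  [1,-0.165,0.15,-0.05,0,0,-4],
  [1,-0.22,0.21,-0.05,0,0,-5.8],
  [1,-0.275,0.26,-0.05,0,0,-5.8],
  [1,-0.327,0.309,-0.05,0,0,-5.8],
  [1,-0.38,0.34,-0.045,0,0,-5.8],
  [1,-0.43,0.37,-0.04,0,0,-5.8],
  [1,-0.48,0.4,-0.03,0,0,-5.8],
  [1,-0.53,0.425,-0.02,0,0,-5.8],
  [1,-0.561,0.445,-0.02,0,0,-5.8],
  [1,-0.561,0.445,-0.02,0,0,-5.8],
  [1,-0.561,0.445,-0.02,0,0,-5.8],
  [1,-0.561,0.445,-0.02,0,0,-5.8],
])

```text
clock: 2.95
position: [0.4452, -0.0616, 0.27]
ee_rot: [0.768, 0.641, 0.0, -0.0]
ft_force: [-0.1, 0.2, 0.1]
grip_width: 1.007
```

```bash
cat > look.py <<'E'
from seg import *
import sys
def look(f):
    im,d,K,T=cam("wrist"); cv2.imwrite(f"pics/{f}.png",im); P=pts(d,K,T); np.savez(f+".npz",im=im,d=d,K=K,T=T); return P
E
python3 - <<'E'
from look import *
P=look("w1")
rect(P,(.445,-.062),.06,.135,.16,"grip"); rect(P,(.445,-.062),.08,.045,.075,"body"); rect(P,(.45,-.22),.06,.042,.06,"duster")
from plan import plan
plan((.445,-.062,.134,79.7))
E
```

```text
grip 578 c 444.3 -58.7 LxW 25.7 13.4 long dir 79.9 zmed 0.144 mean [443.5 -58.5 143.2]
body 2441 c 444.6 -58.4 LxW 104.7 35.0 long dir 80.5 zmed 0.053 mean [440.6 -57.9  55.5]
duster 1672 c 451.1 -219.1 LxW 72.5 30.0 long dir -67.6 zmed 0.05 mean [ 450.1 -217.2   49.6]
now [445.2 -61.2 270.1] yaw 79.7 t 3.0 w 1.002 F [-0.4  1.2 -0.6] j [-0.67 -0.13  0.66  1.9   0.08  1.35  1.36]
[-0.0009, -0.0, 0.1361] [0.0, -0.0, 0.0]
```

servo_tool([
  [1,0.002,-0.001,0.04,0,0,0],
  [1,0.002,-0.001,0.08,0,0,0],
  [1,0.002,-0.001,0.11,0,0,0],
  [1,0.002,-0.001,0.13,0,0,0],
  [1,0.002,-0.001,0.136,0,0,0],
  [1,0.002,-0.001,0.136,0,0,0],
  [0,0.002,-0.001,0.136,0,0,0],
  [0,0.002,-0.001,0.136,0,0,0],
  [0,0.002,-0.001,0.136,0,0,0],
  [0,0.002,-0.001,0.136,0,0,0],
  [0,0.002,-0.001,0.136,0,0,0],
  [0,0.002,-0.001,0.136,0,0,0],
  [0,0.002,-0.001,0.136,0,0,0],
  [0,0.002,-0.001,0.136,0,0,0],
], grip_force=60)

```text
clock: 4.75
position: [0.445, -0.0599, 0.1344]
ee_rot: [0.768, 0.641, 0.0, 0.0]
ft_force: [-0.2, 2.2, 6.3]
grip_width: 0.292
```

Run:
```python
from plan import *
# refine rod using top+scene clouds: line fit
from seg import C
for n,P in C.items():
    q=P[(abs(P[...,2]-.242)<.012)&(np.hypot(P[...,0]-.6,P[...,1]-.275)<.07)]
    c=q.mean(0); u=np.linalg.svd(q[:,:2]-c[:2],full_matrices=False)[2][0]; print(n,len(q),c.round(4),np.degrees(np.arctan2(u[1],u[0])).round(2)%180,"z top",q[:,2].max().round(4))
root=np.array([.672,.2965]); a=np.radians(17.7); u=np.array([np.cos(a),np.sin(a)])
w=lambda s,z:(*(root-s*u),z,107.7)
plan((.445,-.06,.30,79.7),w(230,.3) if 0 else w(.23,.294),w(.16,.294),w(.045,.294),w(.045,.266))
```

```text
top 176 [0.6022 0.2752 0.2421] 19.28 z top 0.2514
scene 93 [0.5983 0.2691 0.2413] 19.32 z top 0.2492
now [445.  -59.9 134.4] yaw 79.7 t 4.8 w 0.292 F [-0.2  2.2  6.3] j [-0.66  0.03  0.71  2.08 -0.02  1.04  1.46]
[-0.0, 0.0001, -0.1656] [0.0, -0.0, -0.0]
[0.2833, -0.0435, -0.1595] [0.0, -0.0, -28.0]
[0.3162, 0.0183, -0.1594] [0.0, -0.0, -28.0]
[0.3703, 0.1198, -0.1593] [0.0, -0.0, -28.0]
[0.3702, 0.1197, -0.1313] [0.0, -0.0, -28.0]
```

servo_tool([
  [0,0,0,-0.02,0,0,0],
  [0,0,0,-0.05,0,0,0],
  [0,0,0,-0.09,0,0,0],
  [0,0,0,-0.13,0,0,0],
  [0,0.02,0,-0.16,0,0,-3],
  [0,0.05,-0.005,-0.16,0,0,-6],
  [0,0.08,-0.01,-0.16,0,0,-9],
  [0,0.11,-0.015,-0.16,0,0,-12],
  [0,0.14,-0.02,-0.16,0,0,-15],
  [0,0.17,-0.03,-0.16,0,0,-18],
  [0,0.2,-0.04,-0.16,0,0,-21],
  [0,0.23,-0.045,-0.16,0,0,-24],
  [0,0.255,-0.052,-0.16,0,0,-27],
  [0,0.27,-0.057,-0.16,0,0,-28],
  [0,0.276,-0.057,-0.16,0,0,-29],
  [0,0.276,-0.057,-0.16,0,0,-29],
  [0,0.276,-0.057,-0.16,0,0,-29],
  [0,0.276,-0.057,-0.16,0,0,-29],
])

```text
clock: 7.0
position: [0.4383, 0.2209, 0.2941]
ee_rot: [0.584, 0.812, 0.0, -0.0]
ft_force: [0.1, -0.2, -2.5]
grip_width: 0.291
```

Run:
```python
from look import *
P=look("w2")
m=(P[...,2]>.225)&(P[...,2]<.262)&(P[...,0]>.50)&(P[...,0]<.70)&(abs(P[...,1]-.27)<.07)
q=P[m]; print(len(q),q.min(0) if len(q) else 0,q.max(0) if len(q) else 0)
def fit(q):
    xs=np.polyfit(q[:,0],q[:,1],1); print("slope deg",np.degrees(np.arctan(xs[0])).round(2),"y at .6",np.polyval(xs,.6).round(4),"x range",q[:,0].min().round(3),q[:,0].max().round(3),"z",np.median(q[:,2]).round(4),np.percentile(q[:,2],95).round(4))
if len(q)>20: fit(q)
for n in C:
    Q=C[n]; q=Q[(Q[...,2]>.232)&(Q[...,2]<.247)&(Q[...,0]>.53)&(Q[...,0]<.66)&(abs(Q[...,1]-.275)<.06)]; print(n); fit(q)
from plan import plan; plan()
```

```text
249 [0.51530277 0.24269312 0.23790838] [0.53640468 0.25555293 0.25689872]
slope deg 18.03 y at .6 0.2729 x range 0.515 0.536 z 0.2506 0.2559
top
slope deg 19.31 y at .6 0.2745 x range 0.53 0.66 z 0.242 0.246
scene
slope deg 19.32 y at .6 0.2699 x range 0.532 0.66 z 0.2412 0.2454
now [438.2 221.1 294.1] yaw 108.6 t 7.0 w 0.291 F [ 0.2  0.1 -1.3] j [-0.95 -0.    0.39  1.76  0.    1.39  1.34]
```

View pics/w2.png

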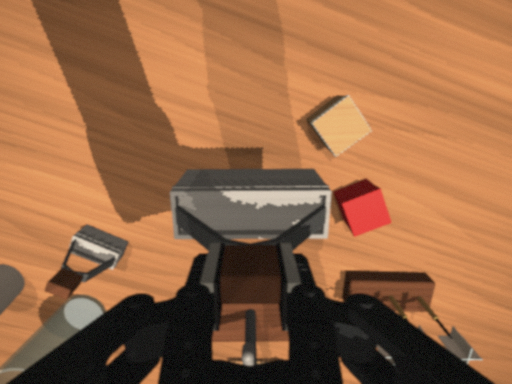

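The wrist view shows the caddy held square at (250,205), with the rod tip at (248,355) nearly centred under the grip.

Run:
```python
from h import *
z=np.load("w2.npz"); P=pts(z["d"],z["K"],z["T"]); I=np.linalg.inv(z["T"])
m=(P[...,2]>.236)&(P[...,2]<.262)&(P[...,0]>.50)&(P[...,0]<.56)&(abs(P[...,1]-.27)<.07)
v,u=np.where(m); print(u.min(),u.max(),v.min(),v.max())
for r in range(v.min(),v.max()+1,4):
    k=v==r; 
    if k.any(): print(r,u[k].min(),u[k].max(),P[r,int(u[k].mean())].round(4))
from plan import plan
root=np.array([.671,.2973]);U=np.array([.944,.331])
for s in(.245,.045): plan((*(root-s*U),.294,109.3))
```

```text
242 253 342 365
342 247 249 [0.5218 0.2476 0.2379]
346 243 253 [0.5183 0.2464 0.2454]
350 242 253 [0.5165 0.2451 0.2511]
354 242 253 [0.5165 0.2452 0.2544]
358 242 253 [0.5182 0.2458 0.2558]
362 243 253 [0.5209 0.2473 0.256 ]
now [438.2 221.1 294.1] yaw 108.6 t 7.0 w 0.291 F [ 0.2  0.1 -1.3] j [-0.95 -0.    0.39  1.76  0.    1.39  1.34]
[-0.0051, -0.0002, 0.0001] [0.0, -0.0, -0.7]
now [438.2 221.1 294.1] yaw 108.6 t 7.0 w 0.291 F [ 0.2  0.1 -1.3] j [-0.95 -0.    0.39  1.76  0.    1.39  1.34]
[-0.0026, 0.1999, 0.0001] [0.0, -0.0, -0.7]
```

servo_tool([
  [0,-0.003,0.01,0,0,0,-0.7],
  [0,-0.003,0.03,0,0,0,-0.7],
  [0,-0.003,0.055,0,0,0,-0.7],
  [0,-0.003,0.08,0,0,0,-0.7],
  [0,-0.003,0.105,0,0,0,-0.7],
  [0,-0.002,0.13,0,0,0,-0.7],
  [0,-0.002,0.155,0,0,0,-0.7],
  [0,-0.001,0.18,0,0,0,-0.7],
  [0,-0.001,0.195,0,0,0,-0.7],
  [0,-0.001,0.2,0,0,0,-0.7],
  [0,-0.001,0.2,0,0,0,-0.7],
  [0,-0.001,0.2,0,0,0,-0.7],
])

```text
clock: 8.55
position: [0.6276, 0.2845, 0.2942]
ee_rot: [0.578, 0.816, 0.0, -0.0]
ft_force: [-0.9, -0.4, -2.1]
grip_width: 0.291
```

servo_tool([
  [0,0,0,0.01,0,0,0],
  [0,0,0,0.018,0,0,0],
  [0,0,0,0.023,0,0,0],
  [0,0,0,0.026,0,0,0],
  [0,0,0,0.026,0,0,0],
  [0,0,0,0.026,0,0,0],
])

```text
clock: 9.3
position: [0.6281, 0.2847, 0.2683]
ee_rot: [0.578, 0.816, 0.0, 0.0]
ft_force: [-0.2, -0.1, -2.3]
grip_width: 0.291
```

servo_tool([
  [0,0,0,0.001,0,0,0],
  [0,0,0,0.002,0,0,0],
  [0,0,0,0.003,0,0,0],
  [0,0,0,0.003,0,0,0],
])

```text
clock: 9.8
position: [0.6281, 0.2847, 0.2669]
ee_rot: [0.578, 0.816, 0.001, 0.0]
ft_force: [-2.6, -1.7, 9.3]
grip_width: 0.292
```

Run:
```python
from h import *
im,d,K,T=cam("scene"); cv2.imwrite("pics/s2.png",cv2.resize(im[100:280,240:400],(640,720)[::1],interpolation=cv2.INTER_CUBIC)[:600])
print(monitor.get_obs()["ft_force"])
```

```text
[-4.13171486 -1.16500309  8.34068977]
```

View pics/s2.png

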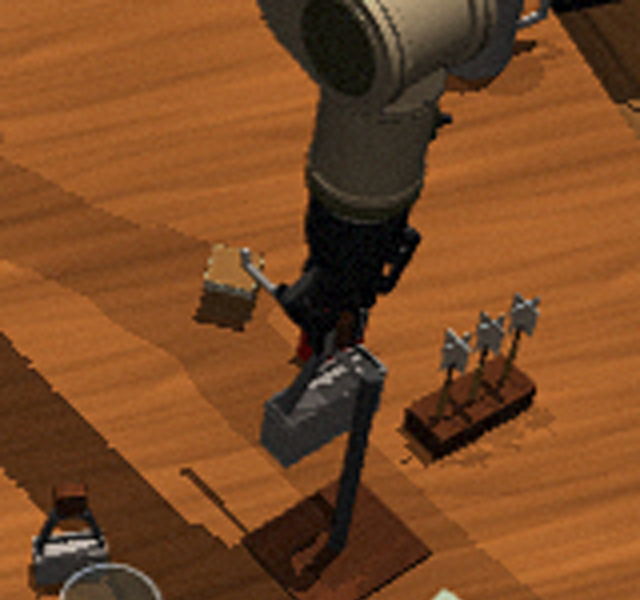

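The caddy hangs on the rod near the post, with the bail bearing on it (+8 N). I release it and back off upward.

servo_tool([
  [0,0,0,-0.001,0,0,0],
  [0.5,0,0,-0.001,0,0,0],
  [0.8,0,0,-0.001,0,0,0],
  [0.8,0,0,-0.001,0,0,0],
  [0.8,0,0,-0.001,0,0,0],
  [0.8,0,0,-0.001,0,0,0],
  [0.8,0,0,-0.02,0,0,0],
  [0.8,0,0,-0.05,0,0,0],
  [0.8,0,0,-0.09,0,0,0],
  [0.8,0,0,-0.1,0,0,0],
  [0.8,0,0,-0.1,0,0,0],
])

```text
clock: 11.22
position: [0.6282, 0.2846, 0.3661]
ee_rot: [0.578, 0.816, 0.001, 0.0]
ft_force: [-0.1, -0.2, -0.7]
grip_width: 0.797
```

Run:
```python
from look import *
for n in("top",):
    im,d,K,T=cam(n); P=pts(d,K,T)
    rect(P,(.628,.285),.08,.255,.30,"grip"); rect(P,(.628,.285),.08,.15,.21,"body"); rect(P,(.37,.304),.06,.042,.06,"box"); rect(P,(.375,-.32),.06,.042,.06,"tin")
from plan import plan
plan((.6235,.0635,.36,83.2),(.6235,.0635,.25,83.2))
```

```text
grip few 0
body 148 c 642.1 245.5 LxW 37.3 24.6 long dir 19.6 zmed 0.187 mean [637.6 242.7 185.1]
box few 3
tin 309 c 372.9 -319.4 LxW 54.1 53.9 long dir 1.9 zmed 0.049 mean [ 372.4 -319.    48.9]
now [627.9 284.6 364.8] yaw 109.3 t 11.3 w 0.796 F [ 0.5 -0.1 -0.9] j [-0.78  0.48  0.47  1.07 -0.21  1.63  1.54]
[-0.2072, -0.0774, 0.0048] [-0.0, -0.0, 26.1]
[-0.2072, -0.0774, 0.1148] [-0.0, -0.0, 26.1]
```

servo_tool([
  [0.8,-0.05,-0.02,0,0,0,6],
  [0.8,-0.1,-0.04,0,0,0,12],
  [0.8,-0.15,-0.06,0,0,0,18],
  [0.8,-0.207,-0.077,0.04,0,0,24],
  [0.8,-0.207,-0.077,0.09,0,0,26],
  [0.8,-0.207,-0.077,0.115,0,0,26],
  [0.8,-0.207,-0.077,0.115,0,0,26],
  [0.8,-0.207,-0.077,0.115,0,0,26],
  [0.8,-0.207,-0.077,0.115,0,0,26],
])

```text
clock: 12.4
position: [0.6244, 0.064, 0.2513]
ee_rot: [0.747, 0.665, 0.001, 0.0]
ft_force: [0.2, 0.5, -0.3]
grip_width: 0.8
```

Run:
```python
from look import *
im,d,K,T=cam("top"); P=pts(d,K,T)
rect(P,(.628,.285),.08,.255,.30,"L grip"); rect(P,(.628,.285),.08,.15,.21,"L body"); rect(P,(.37,.304),.08,.042,.06,"box"); rect(P,(.375,-.32),.08,.042,.06,"tin")
P=look("w3")
rect(P,(.6235,.0635),.06,.11,.14,"grip"); rect(P,(.6235,.0635),.06,.03,.055,"body")
from plan import plan
plan((.6235,.0635,.112,83.2))
```

```text
L grip 85 c 646.7 292.2 LxW 57.8 26.1 long dir 20.5 zmed 0.273 mean [625.7 284.1 271.3]
L body 541 c 639.5 287.4 LxW 105.2 62.4 long dir -69.8 zmed 0.184 mean [623.9 280.1 182.8]
box 298 c 368.3 306.1 LxW 49.3 48.2 long dir 57.1 zmed 0.048 mean [368.  306.   48.5]
tin 312 c 372.8 -318.9 LxW 54.2 54.0 long dir -0.5 zmed 0.049 mean [ 372.1 -319.1   48.7]
grip 603 c 624.5 65.4 LxW 25.5 14.5 long dir 82.8 zmed 0.122 mean [623.1  65.4 120.6]
body 771 c 624.4 65.4 LxW 62.2 26.6 long dir 82.2 zmed 0.036 mean [620.4  65.9  35.6]
now [624.3  64.  251. ] yaw 83.4 t 12.5 w 0.799 F [ 0.4 -0.1 -0.2] j [-0.63  0.37  0.6   1.48 -0.21  1.35  1.44]
[-0.0007, -0.0009, 0.139] [0.1, -0.0, 0.2]
```

servo_tool([
  [0.8,0.001,0,0.04,0,0,0.5],
  [0.8,0.001,0,0.08,0,0,0.5],
  [0.8,0.001,0,0.115,0,0,0.5],
  [0.8,0.001,0,0.135,0,0,0.5],
  [0.8,0.001,0,0.139,0,0,0.5],
  [0.8,0.001,0,0.139,0,0,0.5],
  [0,0.001,0,0.139,0,0,0.5],
  [0,0.001,0,0.139,0,0,0.5],
  [0,0.001,0,0.139,0,0,0.5],
  [0,0.001,0,0.139,0,0,0.5],
  [0,0.001,0,0.139,0,0,0.5],
  [0,0.001,0,0.139,0,0,0.5],
])

```text
clock: 14.0
position: [0.6245, 0.0647, 0.1118]
ee_rot: [0.75, 0.662, 0.001, 0.0]
ft_force: [-0.5, -1.0, 6.1]
grip_width: 0.293
```

Run:
```python
from plan import plan
import numpy as np
root=np.array([.671,.2985]);U=np.array([.944,.331]); w=lambda s,z:(*(root-s*U),z,109.3)
plan((.55,.07,.292,90),w(.245,.292),w(.1,.292),w(.1,.2665))
```

```text
now [624.5  64.7 111.8] yaw 82.8 t 14.0 w 0.293 F [-0.5 -1.   6.1] j [-0.6   0.49  0.55  1.64 -0.28  1.1   1.48]
[-0.0039, -0.0744, -0.1803] [0.1, -0.0, -7.2]
[0.1286, -0.2021, -0.1804] [0.1, -0.0, -26.5]
[0.1933, -0.0723, -0.1802] [0.1, -0.0, -26.5]
[0.1932, -0.0723, -0.1547] [0.1, -0.0, -26.5]
```

servo_tool([
  [0,0,0,-0.02,0,0,0],
  [0,0,0,-0.055,0,0,0],
  [0,0,0,-0.095,0,0,0],
  [0,0,-0.02,-0.135,0,0,-2],
  [0,0,-0.05,-0.165,0,0,-5],
  [0,0,-0.08,-0.18,0,0,-8],
  [0,0.02,-0.11,-0.18,0,0,-11],
  [0,0.04,-0.135,-0.18,0,0,-14],
  [0,0.065,-0.155,-0.18,0,0,-17],
  [0,0.09,-0.175,-0.18,0,0,-20],
  [0,0.11,-0.19,-0.18,0,0,-23],
  [0,0.128,-0.2,-0.18,0,0,-26.5],
  [0,0.1285,-0.202,-0.18,0,0,-26.5],
  [0,0.1285,-0.202,-0.18,0,0,-26.5],
  [0,0.1285,-0.202,-0.18,0,0,-26.5],
])

```text
clock: 15.88
position: [0.4401, 0.2165, 0.291]
ee_rot: [0.579, 0.815, -0.0, 0.0]
ft_force: [0.1, -0.0, -1.1]
grip_width: 0.293
```

Run:
```python
from look import *
P=look("w4")
m=(P[...,2]>.236)&(P[...,2]<.262)&(P[...,0]>.50)&(P[...,0]<.56)&(abs(P[...,1]-.26)<.05)
v,u=np.where(m); print(len(u), u.min(),u.max(),v.min(),v.max(), np.median(P[m],0))
from plan import plan
root=np.array([.671,.2985]);U=np.array([.944,.331]); w=lambda s,z:(*(root-s*U),z,109.3)
plan(w(.245,.292),w(.1,.292))
```

```text
217 248 259 345 365 [0.51834911 0.24598455 0.25149716]
now [440.  216.6 291. ] yaw 109.2 t 15.9 w 0.292 F [ 0.5 -0.6 -1.7] j [-0.95 -0.    0.4   1.76  0.    1.38  1.36]
[0.0008, -0.0, -0.001] [0.0, 0.0, -0.1]
[0.001, 0.145, -0.001] [0.0, 0.0, -0.1]
```

servo_tool([
  [0,0.001,0.01,-0.001,0,0,0],
  [0,0.001,0.03,-0.001,0,0,0],
  [0,0.001,0.055,-0.001,0,0,0],
  [0,0.001,0.08,-0.001,0,0,0],
  [0,0.001,0.105,-0.001,0,0,0],
  [0,0.001,0.13,-0.001,0,0,0],
  [0,0.001,0.145,-0.001,0,0,0],
  [0,0.001,0.145,-0.001,0,0,0],
  [0,0.001,0.145,0.01,0,0,0],
  [0,0.001,0.145,0.018,0,0,0],
  [0,0.001,0.145,0.022,0,0,0],
  [0,0.001,0.145,0.023,0,0,0],
  [0,0.001,0.145,0.024,0,0,0],
  [0,0.001,0.145,0.025,0,0,0],
  [0,0.001,0.145,0.025,0,0,0],
])

```text
clock: 17.8
position: [0.5761, 0.2665, 0.2663]
ee_rot: [0.578, 0.816, 0.0, 0.0]
ft_force: [0.3, -0.2, -0.6]
grip_width: 0.294
```

servo_tool([
  [0,0,0,0.001,0,0,0],
  [0,0,0,0.0015,0,0,0],
  [0,0,0,0.0015,0,0,0],
])

```text
clock: 18.18
position: [0.5762, 0.2666, 0.2661]
ee_rot: [0.578, 0.816, 0.001, 0.0]
ft_force: [-2.7, -1.0, 9.1]
grip_width: 0.295
```

servo_tool([
  [0,0,0,-0.0005,0,0,0],
  [0.5,0,0,-0.0005,0,0,0],
  [0.8,0,0,-0.0005,0,0,0],
  [0.8,0,0,-0.0005,0,0,0],
  [0.8,0,0,-0.0005,0,0,0],
  [0.8,0,0,-0.0005,0,0,0],
  [0.8,0,0,-0.02,0,0,0],
  [0.8,0,0,-0.05,0,0,0],
  [0.8,0,0,-0.09,0,0,0],
  [0.8,0,-0.04,-0.09,0,0,0],
  [0.8,0,-0.09,-0.09,0,0,0],
  [0.8,0,-0.14,-0.09,0,0,0],
  [0.8,0,-0.16,-0.09,0,0,0],
  [0.8,0,-0.16,-0.09,0,0,0],
])

```text
clock: 19.92
position: [0.4244, 0.2133, 0.3552]
ee_rot: [0.578, 0.816, 0.001, -0.0]
ft_force: [1.0, -1.0, 0.6]
grip_width: 0.798
```

Run:
```python
from look import *
for n in("top","scene"):
    im,d,K,T=cam(n); P=pts(d,K,T); print(n)
    rect(P,(.628,.285),.03,.262,.30,"L grip"); rect(P,(.577,.267),.03,.262,.30,"S grip"); rect(P,(.37,.304),.08,.042,.06,"box"); rect(P,(.375,-.32),.08,.042,.06,"tin")
    rect(P,(.45,-.221),.06,.042,.06,"duster")
    if n=="scene": cv2.imwrite("pics/s5.png",cv2.resize(im[130:280,240:400],(640,600),interpolation=cv2.INTER_CUBIC))
# tray corners: fit using hull of rim points
for n,P in C.items():
    q=P[(np.hypot(P[...,0]-.553,P[...,1]+.273)<.135)&(P[...,2]>.014)&(P[...,2]<.026)]
    rect(q[None],(.553,-.273),.2,.0,.1,n+" tray")
from plan import plan
plan((.37,.3035,.25,57.2))
```

```text
top
L grip 71 c 626.6 284.9 LxW 25.8 15.3 long dir -66.9 zmed 0.274 mean [625.8 284.4 273.1]
S grip few 1
box 94 c 354.0 315.8 LxW 51.4 20.0 long dir 47.4 zmed 0.049 mean [357.3 318.5  48.8]
tin 313 c 373.0 -318.5 LxW 54.9 54.0 long dir -4.3 zmed 0.049 mean [ 372.4 -318.8   48.5]
duster 264 c 450.2 -219.8 LxW 72.7 29.7 long dir -67.5 zmed 0.049 mean [ 449.9 -219.4   49. ]
scene
L grip 48 c 629.5 281.3 LxW 28.0 14.8 long dir -70.4 zmed 0.273 mean [630.7 280.7 272. ]
S grip 47 c 577.1 264.4 LxW 32.9 16.7 long dir -76.3 zmed 0.273 mean [578.7 262.5 271.7]
box 116 c 369.6 301.3 LxW 60.2 49.3 long dir -32.3 zmed 0.048 mean [371.6 297.8  48.3]
tin 152 c 375.8 -322.4 LxW 57.0 53.4 long dir -8.5 zmed 0.049 mean [ 375.9 -323.6   49.2]
duster 152 c 453.4 -224.1 LxW 73.0 31.8 long dir -68.5 zmed 0.049 mean [ 454.5 -225.    49.1]
top tray 1314 c 529.5 -252.7 LxW 233.6 157.1 long dir 61.6 zmed 0.019 mean [ 554.  -273.6   19. ]
scene tray 915 c 521.1 -250.8 LxW 234.7 185.0 long dir 61.5 zmed 0.019 mean [ 555.3 -273.2   19.1]
now [425.6 213.6 354.7] yaw 109.4 t 20.0 w 0.804 F [-0.1 -0.5  0.1] j [-0.98 -0.06  0.41  1.68  0.02  1.52  1.33]
[0.1032, -0.0227, 0.1047] [0.0, -0.0, 52.2]
```

View pics/s5.png

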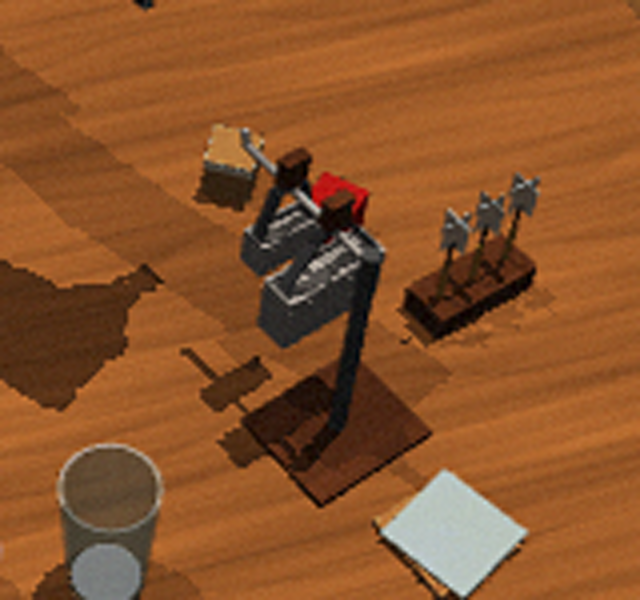

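Both caddies hang level by their bails. Next is the card box. I need tool yaw −32.8° so the jaws close across the tray and joint 7 stays in range.

servo_tool([
  [0.9,0.01,0,0,0,0,10],
  [0.9,0.02,-0.005,0,0,0,20],
  [0.9,0.03,-0.005,0,0,0,30],
  [0.9,0.04,-0.01,0,0,0,40],
  [0.9,0.05,-0.01,0,0,0,50],
  [0.9,0.06,-0.01,0,0,0,60],
  [0.9,0.07,-0.015,0,0,0,70],
  [0.9,0.08,-0.015,0,0,0,80],
  [0.9,0.09,-0.02,0,0,0,90],
  [0.9,0.103,-0.023,0.02,0,0,100],
  [0.9,0.103,-0.023,0.04,0,0,110],
  [0.9,0.103,-0.023,0.06,0,0,120],
  [0.9,0.103,-0.023,0.08,0,0,130],
  [0.9,0.103,-0.023,0.105,0,0,140],
  [0.9,0.103,-0.023,0.105,0,0,142.2],
  [0.9,0.103,-0.023,0.105,0,0,142.2],
  [0.9,0.103,-0.023,0.105,0,0,142.2],
  [0.9,0.103,-0.023,0.105,0,0,142.2],
])

```text
clock: 22.28
position: [0.3695, 0.3031, 0.2497]
ee_rot: [0.959, -0.283, 0.0, -0.0]
ft_force: [-0.3, -0.1, -0.3]
grip_width: 0.901
```

Run:
```python
from look import *
P=look("w5"); rect(P,(.37,.3035),.05,.044,.06,"box")
m=(np.hypot(P[...,0]-.37,P[...,1]-.3035)<.05)&(P[...,2]>.044)&(P[...,2]<.06); print(np.load("w5.npz")["im"][m].mean(0))
from plan import plan
plan((.37,.3035,.036,-32.8))
```

```text
box 2197 c 369.7 306.3 LxW 49.3 48.5 long dir 56.6 zmed 0.05 mean [370.4 307.3  49.7]
[ 81.65043241 123.3104233  165.08966773]
now [369.4 303.1 249.7] yaw -32.8 t 22.3 w 0.903 F [-0.  -0.5  0.3] j [-1.02 -0.    0.23  1.85  0.    1.3  -1.36]
[0.0003, -0.0005, 0.2137] [-0.0, -0.0, -0.0]
```

servo_tool([
  [0.95,-0.001,-0.002,0.05,0,0,0],
  [0.95,-0.001,-0.002,0.1,0,0,0],
  [0.95,-0.001,-0.002,0.15,0,0,0],
  [0.95,-0.001,-0.002,0.19,0,0,0],
  [0.95,-0.001,-0.002,0.21,0,0,0],
  [0.95,-0.001,-0.002,0.213,0,0,0],
  [0.95,-0.001,-0.002,0.213,0,0,0],
  [0,-0.001,-0.002,0.213,0,0,0],
  [0,-0.001,-0.002,0.213,0,0,0],
  [0,-0.001,-0.002,0.213,0,0,0],
  [0,-0.001,-0.002,0.213,0,0,0],
  [0,-0.001,-0.002,0.213,0,0,0],
  [0,-0.001,-0.002,0.213,0,0,0],
], grip_force=40)

```text
clock: 23.95
position: [0.3699, 0.3058, 0.0375]
ee_rot: [0.959, -0.283, 0.0, -0.001]
ft_force: [-1.4, -0.3, 7.8]
grip_width: 0.556
```

Run:
```python
from h import *
from seg import C
from plan import plan
from scipy.optimize import minimize
# tray pose by maximizing overlap of rim mask (tray model) with top-surface points vs pocket-floor points
def model(p,q):
    c,s=np.cos(p[2]),np.sin(p[2]); x=(q[:,0]-p[0])*c+(q[:,1]-p[1])*s; y=-(q[:,0]-p[0])*s+(q[:,1]-p[1])*c
    return x,y
for n,P in C.items():
    q=P[(np.hypot(P[...,0]-.553,P[...,1]+.273)<.18)&(P[...,2]>-.01)&(P[...,2]<.026)]
    top=q[:,2]>.0165
    ys=[-116.5+9+39.5,-116.5+9+79+9+27.5,116.5-9-31.5]  # guess gaps 9
    def cost(p):
        x,y=model(p,q); sd=np.maximum(abs(x)-.045,abs(y)-.1165)
        pk=np.minimum.reduce([np.maximum(abs(x)-.0185,abs(y-ys[0]/1e3)-.0395),np.maximum(abs(x)-.0275,abs(y-ys[1]/1e3)-.0275),np.hypot(x,y-ys[2]/1e3)-.0315])
        s=np.maximum(sd,-pk); pr=1/(1+np.exp(s/.0015)); return np.mean((pr-top)**2)
    best=min((minimize(cost,[.553,-.273,np.radians(a)],method="Nelder-Mead",options=dict(initial_simplex=np.array([.553,-.273,np.radians(a)])+np.array([[0,0,0],[.008,0,0],[0,.008,0],[0,0,.05]]))) for a in(-28.2+0,151.8,61.7-90+180)),key=lambda r:r.fun)
    p=best.x; print(n,p[:2].round(4),np.degrees(p[2]).round(2)%360,best.fun.round(4))
    for l,y in zip(("duster","box","tin"),ys): print(l,(p[:2]+y/1e3*np.array([-np.sin(p[2]),np.cos(p[2])])).round(4))
plan()
```

```text
top [ 0.559  -0.2692] 332.01 0.0337
duster [ 0.5271 -0.3293]
box [ 0.5628 -0.2622]
tin [ 0.5947 -0.2021]
scene [ 0.5555 -0.2723] 332.17 0.0526
duster [ 0.5238 -0.3325]
box [ 0.5593 -0.2652]
tin [ 0.591  -0.2051]
now [369.9 305.8  37.5] yaw -32.8 t 23.9 w 0.556 F [-1.4 -0.3  7.8] j [-0.99  0.26  0.23  2.06 -0.08  0.83 -1.29]
```

```bash
python3 plan.py .37 .306 .22 -32.8 .40 0 .22 -30 .515 -.35 .22 -28
```

```text
now [369.9 305.8  37.5] yaw -32.8 t 23.9 w 0.556 F [-1.4 -0.3  7.8] j [-0.99  0.26  0.23  2.06 -0.08  0.83 -1.29]
[-0.0, -0.0005, -0.1825] [-0.1, -0.0, -0.0]
[0.1911, 0.2403, -0.1829] [-0.1, -0.0, -2.8]
[0.4776, 0.472, -0.1833] [-0.1, -0.0, -4.8]
```

servo_tool([
  [0,0,0,-0.02,0,0,0],
  [0,0,0,-0.06,0,0,0],
  [0,0,0,-0.11,0,0,0],
  [0,0,0,-0.16,0,0,0],
  [0,0.02,0.025,-0.183,0,0,0],
  [0,0.05,0.055,-0.183,0,0,-0.5],
  [0,0.085,0.09,-0.183,0,0,-1],
  [0,0.12,0.125,-0.183,0,0,-1.5],
  [0,0.155,0.16,-0.183,0,0,-2],
  [0,0.19,0.195,-0.183,0,0,-2.5],
  [0,0.225,0.23,-0.183,0,0,-3],
  [0,0.26,0.265,-0.183,0,0,-3.5],
  [0,0.295,0.3,-0.183,0,0,-4],
  [0,0.335,0.335,-0.183,0,0,-4.5],
  [0,0.375,0.37,-0.183,0,0,-4.8],
  [0,0.415,0.41,-0.183,0,0,-4.8],
  [0,0.45,0.445,-0.183,0,0,-4.8],
  [0,0.478,0.472,-0.183,0,0,-4.8],
  [0,0.478,0.472,-0.183,0,0,-4.8],
  [0,0.478,0.472,-0.183,0,0,-4.8],
])

```text
clock: 26.45
position: [0.5149, -0.3501, 0.2192]
ee_rot: [0.97, -0.242, -0.0, -0.0]
ft_force: [-0.1, 0.0, -0.9]
grip_width: 0.559
```

```bash
cat > trayfit.py <<'E'
from look import *
from scipy.optimize import minimize
ys=np.array([-116.5+9+39.5,-116.5+9+79+9+27.5,116.5-9-31.5])/1e3
def trayfit(P,x0=(.557,-.271,-28)):
    q=P[(np.hypot(P[...,0]-.557,P[...,1]+.271)<.17)&(P[...,2]>-.01)&(P[...,2]<.026)]; top=q[:,2]>.0165
    x0=np.array([x0[0],x0[1],np.radians(x0[2])])
    def cost(p):
        c,s=np.cos(p[2]),np.sin(p[2]); x=(q[:,0]-p[0])*c+(q[:,1]-p[1])*s; y=-(q[:,0]-p[0])*s+(q[:,1]-p[1])*c
        sd=np.maximum(abs(x)-.045,abs(y)-.1165)
        pk=np.minimum.reduce([np.maximum(abs(x)-.0185,abs(y-ys[0])-.0395),np.maximum(abs(x)-.0275,abs(y-ys[1])-.0275),np.hypot(x,y-ys[2])-.0315])
        return np.mean((1/(1+np.exp(np.maximum(sd,-pk)/.0015))-top)**2)
    r=minimize(cost,x0,method="Nelder-Mead",options=dict(initial_simplex=x0+np.array([[0,0,0],[.006,0,0],[0,.006,0],[0,0,.03]]))); p=r.x
    print("tray",p[:2].round(4),np.degrees(p[2]).round(2),"cost",r.fun.round(4),len(q))
    pk={l:p[:2]+y*np.array([-np.sin(p[2]),np.cos(p[2])]) for l,y in zip(("duster","box","tin"),ys)}
    for l in pk: print(l,pk[l].round(4))
    return pk,np.degrees(p[2])
E
python3 - <<'E'
from trayfit import *
P=look("w6"); trayfit(P)
from plan import plan; plan((.562,-.262,.1,-28))
E
```

```text
tray [ 0.5594 -0.2682] -28.05 cost 0.0153 60427
duster [ 0.5274 -0.3282]
box [ 0.5631 -0.2611]
tin [ 0.5951 -0.2011]
now [ 515.2 -349.5  219.4] yaw -28.0 t 26.5 w 0.559 F [ 0.1  0.5 -1. ] j [-0.15  0.46  0.91  1.55 -0.37  1.31  0.31]
[0.0003, -0.0991, 0.1194] [-0.1, 0.0, 0.0]
```

View pics/w6.png

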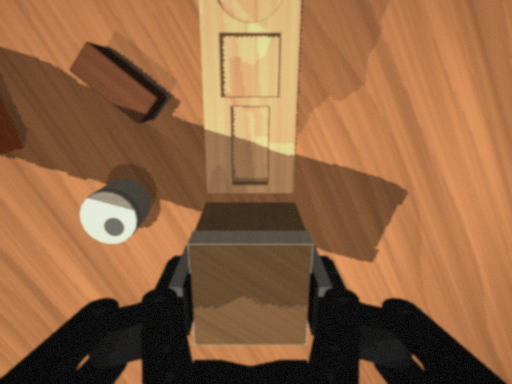

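The wrist view shows the tray pockets (square at (250,65)), the tin at (113,215) and the box held square at (251,290). Next I insert the box.

servo_tool([
  [0,0.001,-0.03,0,0,0,0],
  [0,0.001,-0.06,0,0,0,0],
  [0,0.001,-0.09,0.02,0,0,0],
  [0,0.001,-0.1,0.06,0,0,0],
  [0,0.001,-0.1,0.1,0,0,0],
  [0,0.001,-0.1,0.13,0,0,0],
  [0,0.001,-0.1,0.15,0,0,0],
  [0,0.001,-0.1,0.155,0,0,0],
  [0,0.001,-0.1,0.16,0,0,0],
  [0,0.001,-0.1,0.165,0,0,0],
  [0,0.001,-0.1,0.17,0,0,0],
  [0,0.001,-0.1,0.173,0,0,0],
  [0,0.001,-0.1,0.173,0,0,0],
])

```text
clock: 28.12
position: [0.5628, -0.2628, 0.0463]
ee_rot: [0.97, -0.242, -0.0, -0.0]
ft_force: [0.7, -0.2, -1.6]
grip_width: 0.553
```

servo_tool([
  [0,0,0,0.001,0,0,0],
  [0,0,0,0.002,0,0,0],
  [0,0,0,0.0025,0,0,0],
  [0,0,0,0.0025,0,0,0],
])

```text
clock: 28.62
position: [0.563, -0.2628, 0.0446]
ee_rot: [0.97, -0.242, 0.0, -0.0]
ft_force: [-2.3, 1.9, 6.1]
grip_width: 0.55
```

servo_tool([
  [0.3,0,0,-0.0005,0,0,0],
  [0.85,0,0,-0.0005,0,0,0],
  [0.85,0,0,-0.0005,0,0,0],
  [0.85,0,0,-0.0005,0,0,0],
  [0.85,0,0,-0.0005,0,0,0],
  [0.85,0,0,-0.03,0,0,0],
  [0.85,0,0,-0.08,0,0,0],
  [0.85,0,0,-0.12,0,0,0],
  [0.85,0,0,-0.12,0,0,0],
])

```text
clock: 29.75
position: [0.5643, -0.2637, 0.1671]
ee_rot: [0.97, -0.242, 0.003, 0.0]
ft_force: [-0.6, 0.5, -0.7]
grip_width: 0.849
```

Run:
```python
from look import *
z=np.load("w6.npz"); P=pts(z["d"],z["K"],z["T"]); rect(P,(.45,-.22),.06,.042,.06,"duster w6"); rect(P,(.373,-.32),.06,.042,.06,"tin w6")
P=look("w7"); rect(P,(.563,-.262),.04,.035,.08,"box"); rect(P,(.45,-.22),.06,.042,.06,"duster w7")
from plan import plan
plan((.451,-.22,.13,22.5),(.451,-.22,.036,22.5))
```

```text
duster w6 3202 c 451.7 -220.5 LxW 72.2 30.7 long dir -67.6 zmed 0.05 mean [ 452.8 -220.    49.6]
tin w6 2522 c 374.2 -320.1 LxW 56.2 55.5 long dir -64.7 zmed 0.05 mean [ 376.3 -319.1   49.3]
box 4111 c 564.1 -262.7 LxW 48.7 48.7 long dir 62.0 zmed 0.057 mean [ 565.4 -260.2   55.9]
duster w7 3447 c 452.1 -220.2 LxW 71.7 31.2 long dir -67.2 zmed 0.05 mean [ 453.5 -218.7   49.2]
now [ 563.5 -263.   165.1] yaw -28.0 t 29.8 w 0.85 F [-0.1 -0.3 -0.5] j [-0.29  0.5   0.87  1.62 -0.4   1.21  0.18]
[-0.1196, 0.015, 0.0348] [0.0, -0.1, -50.5]
[-0.1198, 0.0151, 0.1288] [0.0, -0.1, -50.5]
```

servo_tool([
  [0.85,-0.04,0.005,0,0,0,-10],
  [0.85,-0.08,0.01,0,0,0,-20],
  [0.85,-0.119,0.015,0,0,0,-30],
  [0.85,-0.119,0.015,0.01,0,0,-40],
  [0.85,-0.119,0.015,0.03,0,0,-50.5],
  [0.85,-0.119,0.015,0.06,0,0,-50.5],
  [0.85,-0.119,0.015,0.1,0,0,-50.5],
  [0.85,-0.119,0.015,0.125,0,0,-50.5],
  [0.85,-0.119,0.015,0.129,0,0,-50.5],
  [0.85,-0.119,0.015,0.129,0,0,-50.5],
  [0,-0.119,0.015,0.129,0,0,-50.5],
  [0,-0.119,0.015,0.129,0,0,-50.5],
  [0,-0.119,0.015,0.129,0,0,-50.5],
  [0,-0.119,0.015,0.129,0,0,-50.5],
  [0,-0.119,0.015,0.129,0,0,-50.5],
  [0,-0.119,0.015,0.129,0,0,-50.5],
  [0,-0.119,0.015,0.129,0,0,-50.5],
])

```text
clock: 31.92
position: [0.4514, -0.2201, 0.0357]
ee_rot: [0.981, 0.195, 0.001, 0.0]
ft_force: [-0.6, 1.3, 7.1]
grip_width: 0.345
```

```bash
python3 plan.py .4515 -.22 .14 22.5 .5272 -.3287 .14 -28 .5272 -.3287 .045 -28
```

```text
now [ 451.4 -220.1   35.7] yaw 22.5 t 31.9 w 0.345 F [-0.6  1.3  7.1] j [-0.28  0.38  0.74  2.03 -0.34  0.86  1.04]
[0.0003, -0.0001, -0.1043] [0.0, -0.1, -0.0]
[0.0287, 0.1293, -0.1042] [-0.0, -0.1, 50.5]
[0.0286, 0.1293, -0.0092] [-0.0, -0.1, 50.5]
```

servo_tool([
  [0,0,0,-0.02,0,0,0],
  [0,0,0,-0.06,0,0,0],
  [0,0,0,-0.104,0,0,8],
  [0,0,0.01,-0.104,0,0,16],
  [0,0.005,0.03,-0.104,0,0,24],
  [0,0.01,0.055,-0.104,0,0,32],
  [0,0.02,0.085,-0.104,0,0,40],
  [0,0.025,0.11,-0.104,0,0,48],
  [0,0.029,0.129,-0.104,0,0,50.5],
  [0,0.029,0.129,-0.08,0,0,50.5],
  [0,0.029,0.129,-0.045,0,0,50.5],
  [0,0.029,0.129,-0.025,0,0,50.5],
  [0,0.029,0.129,-0.02,0,0,50.5],
  [0,0.029,0.129,-0.02,0,0,50.5],
  [0,0.029,0.129,-0.02,0,0,50.5],
])

```text
clock: 33.8
position: [0.5276, -0.3286, 0.0562]
ee_rot: [0.97, -0.242, 0.001, 0.0]
ft_force: [-0.0, 0.5, -0.3]
grip_width: 0.347
```

Run:
```python
from look import *
P=look("w8"); rect(P,(.563,-.262),.045,.035,.08,"box"); rect(P,(.528,-.329),.05,.058,.085,"duster held")
from plan import plan
plan((.5275,-.3285,.0427,-28))
```

```text
box 20994 c 558.9 -271.8 LxW 68.8 48.9 long dir 61.9 zmed 0.057 mean [ 561.6 -266.7   57.4]
duster held 14929 c 527.2 -322.1 LxW 73.9 70.7 long dir -65.5 zmed 0.07 mean [ 531.8 -322.    70.9]
now [ 527.5 -328.5   56.1] yaw -28.0 t 33.9 w 0.346 F [ 0.  -0.3 -0.4] j [-0.14  0.65  0.85  1.7  -0.55  1.04  0.4 ]
[-0.0001, -0.0, 0.0134] [-0.0, -0.1, -0.0]
```

View pics/w8.png

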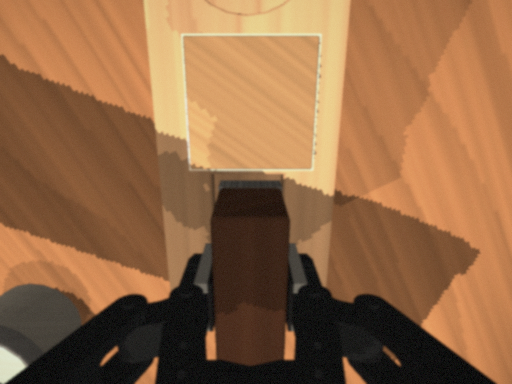

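The duster at (251,270) lines up with its pocket, whose edges are at 213–285. I lower it in.

servo_tool([
  [0,0,0,0.004,0,0,0],
  [0,0,0,0.008,0,0,0],
  [0,0,0,0.011,0,0,0],
  [0,0,0,0.0125,0,0,0],
  [0,0,0,0.0135,0,0,0],
  [0,0,0,0.014,0,0,0],
  [0,0,0,0.014,0,0,0],
])

```text
clock: 34.72
position: [0.5268, -0.3281, 0.0427]
ee_rot: [0.97, -0.242, -0.0, -0.001]
ft_force: [-8.0, 8.6, 22.0]
grip_width: 0.348
```

servo_tool([
  [0,0,0,-0.001,0,0,0],
  [0.3,0,0,-0.001,0,0,0],
  [0.6,0,0,-0.001,0,0,0],
  [0.6,0,0,-0.001,0,0,0],
  [0.6,0,0,-0.001,0,0,0],
  [0.6,0,0,-0.03,0,0,0],
  [0.9,0,0,-0.08,0,0,0],
  [1,-0.04,0,-0.12,0,0,0],
  [1,-0.08,0,-0.14,0,0,0],
  [1,-0.08,0,-0.15,0,0,0],
  [1,-0.08,0,-0.15,0,0,0],
  [1,-0.08,0,-0.15,0,0,0],
])

```text
clock: 36.22
position: [0.4567, -0.2907, 0.1904]
ee_rot: [0.97, -0.242, -0.0, 0.0]
ft_force: [-0.8, -0.0, 0.1]
grip_width: 1.0
```

Run:
```python
from look import *
im,d,K,T=cam("top"); Q=pts(d,K,T); rect(Q,(.527,-.329),.05,.05,.065,"duster top"); rect(Q,(.373,-.319),.09,.044,.06,"tin top"); rect(Q,(.563,-.262),.04,.05,.065,"box top")
P=look("w9"); rect(P,(.373,-.319),.08,.044,.06,"tin"); rect(P,(.527,-.329),.045,.05,.065,"duster")
from plan import plan
plan((.3735,-.3195,.036,-28))
```

```text
duster top 144 c 534.7 -314.3 LxW 42.4 31.8 long dir 61.0 zmed 0.056 mean [ 534.3 -313.1   55.7]
tin top few 0
box top 284 c 555.8 -264.6 LxW 68.0 49.7 long dir 62.1 zmed 0.056 mean [ 560.4 -256.4   55.8]
tin 2680 c 374.2 -319.8 LxW 55.6 55.4 long dir -29.2 zmed 0.05 mean [ 375.4 -318.4   49.5]
duster 3072 c 528.2 -327.8 LxW 72.1 30.5 long dir 62.0 zmed 0.057 mean [ 528.2 -325.6   56.6]
now [ 456.4 -290.8  190.3] yaw -28.1 t 36.3 w 0.999 F [-0.  -0.3  0.3] j [-0.41  0.3   1.06  1.8  -0.28  1.2   0.24]
[-0.0595, 0.0641, 0.1544] [0.1, 0.1, -0.1]
```

servo_tool([
  [1,-0.03,0.03,0.01,0,0,0],
  [1,-0.059,0.064,0.03,0,0,0],
  [1,-0.059,0.064,0.08,0,0,0],
  [1,-0.059,0.064,0.12,0,0,0],
  [1,-0.059,0.064,0.145,0,0,0],
  [1,-0.059,0.064,0.154,0,0,0],
  [1,-0.059,0.064,0.154,0,0,0],
  [0,-0.059,0.064,0.154,0,0,0],
  [0,-0.059,0.064,0.154,0,0,0],
  [0,-0.059,0.064,0.154,0,0,0],
  [0,-0.059,0.064,0.154,0,0,0],
  [0,-0.059,0.064,0.154,0,0,0],
  [0,-0.059,0.064,0.154,0,0,0],
])

```text
clock: 37.95
position: [0.3748, -0.3196, 0.038]
ee_rot: [0.97, -0.242, 0.001, -0.0]
ft_force: [-1.5, 1.0, 7.9]
grip_width: 0.646
```

```bash
python3 plan.py .374 -.32 .16 -28 .595 -.2015 .16 -28 .595 -.2015 .058 -28
```

```text
now [ 374.8 -319.6   38. ] yaw -28.0 t 38.0 w 0.646 F [-1.5  1.   7.9] j [-0.21  0.43  0.96  2.06 -0.46  0.88  0.52]
[-0.0004, 0.0007, -0.122] [-0.0, -0.1, -0.0]
[0.139, -0.2078, -0.1216] [-0.0, -0.1, -0.0]
[0.1389, -0.2077, -0.0196] [-0.0, -0.1, -0.0]
```

servo_tool([
  [0,0,0,-0.02,0,0,0],
  [0,0,0,-0.06,0,0,0],
  [0,0,0,-0.1,0,0,0],
  [0,0.02,-0.03,-0.122,0,0,0],
  [0,0.045,-0.065,-0.122,0,0,0],
  [0,0.07,-0.1,-0.122,0,0,0],
  [0,0.09,-0.135,-0.122,0,0,0],
  [0,0.11,-0.17,-0.122,0,0,0],
  [0,0.13,-0.195,-0.122,0,0,0],
  [0,0.139,-0.208,-0.122,0,0,0],
  [0,0.139,-0.208,-0.09,0,0,0],
  [0,0.139,-0.208,-0.055,0,0,0],
  [0,0.139,-0.208,-0.03,0,0,0],
  [0,0.139,-0.208,-0.022,0,0,0],
  [0,0.139,-0.208,-0.022,0,0,0],
  [0,0.139,-0.208,-0.022,0,0,0],
])

```text
clock: 39.95
position: [0.5952, -0.2015, 0.0603]
ee_rot: [0.97, -0.242, 0.001, -0.0]
ft_force: [-0.4, -0.7, -0.5]
grip_width: 0.648
```

Run:
```python
from look import *
P=look("w10"); rect(P,(.6,-.195),.05,.06,.085,"tin held")
from plan import plan
plan((.595,-.2015,.045,-28))
```

```text
tin held 16412 c 595.3 -197.4 LxW 66.9 60.0 long dir -65.1 zmed 0.072 mean [ 597.5 -198.7   72. ]
now [ 595.2 -201.5   60.2] yaw -28.1 t 40.0 w 0.646 F [-0.2  0.6 -2.3] j [-0.38  0.66  0.86  1.68 -0.56  1.06  0.17]
[-0.0002, 0.0001, 0.0152] [-0.0, -0.1, -0.1]
```

View pics/w10.png

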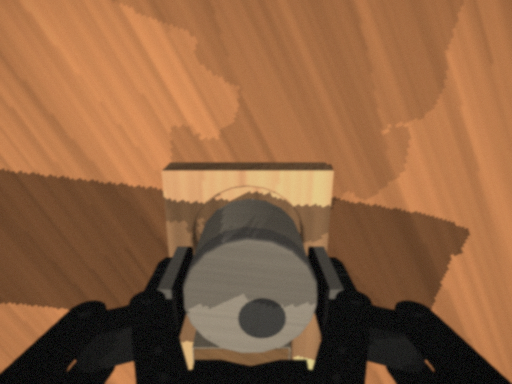

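The tin at (251,290) is centred over the round pocket, whose rim shows at (250,190). I lower it in.

servo_tool([
  [0,0,0,0.004,0,0,0],
  [0,0,0,0.008,0,0,0],
  [0,0,0,0.011,0,0,0],
  [0,0,0,0.013,0,0,0],
  [0,0,0,0.0145,0,0,0],
  [0,0,0,0.0155,0,0,0],
  [0,0,0,0.0155,0,0,0],
])

```text
clock: 40.88
position: [0.5946, -0.2011, 0.045]
ee_rot: [0.97, -0.242, -0.0, -0.001]
ft_force: [-8.7, 4.7, 18.4]
grip_width: 0.643
```

servo_tool([
  [0,0,0,-0.0007,0,0,0],
  [0.4,0,0,-0.0007,0,0,0],
  [0.95,0,0,-0.0007,0,0,0],
  [0.95,0,0,-0.0007,0,0,0],
  [0.95,0,0,-0.0007,0,0,0],
  [0.95,0,0,-0.03,0,0,0],
  [0.95,0,0,-0.08,0,0,0],
  [0.95,0,0,-0.13,0,0,0],
  [0.95,-0.06,0,-0.18,0,0,0],
  [0.95,-0.12,0,-0.2,0,0,0],
  [0.95,-0.17,-0.02,-0.2,0,0,0],
  [0.95,-0.2,-0.04,-0.2,0,0,0],
  [0.95,-0.2,-0.04,-0.2,0,0,0],
  [0.95,-0.2,-0.04,-0.2,0,0,0],
])

```text
clock: 42.62
position: [0.4366, -0.0706, 0.2436]
ee_rot: [0.971, -0.241, 0.0, -0.002]
ft_force: [0.8, 0.1, -1.3]
grip_width: 0.949
```

Run:
```python
from look import *
for n in("top","scene"):
    im,d,K,T=cam(n); P=pts(d,K,T); print(n); cv2.imwrite(f"pics/{n}9.png",im)
    rect(P,(.628,.285),.03,.262,.30,"L grip"); rect(P,(.577,.267),.03,.262,.30,"S grip")
    rect(P,(.595,-.202),.034,.05,.07,"tin"); rect(P,(.563,-.262),.033,.05,.07,"box"); rect(P,(.527,-.329),.042,.05,.07,"duster")
    rect(P,(.756,.056),.08,.03,.2,"glass"); rect(P,(.736,-.065),.06,.03,.2,"cup"); rect(P,(.565,.47),.09,.02,.2,"dart")
    if n=="scene": a=im[100:300,70:400]; cv2.imwrite("pics/s9.png",cv2.resize(a,(800,485),interpolation=cv2.INTER_CUBIC))
from plan import plan; plan()
```

```text
top
L grip 76 c 626.1 284.9 LxW 25.8 14.9 long dir -74.5 zmed 0.274 mean [625.4 284.3 272.8]
S grip 71 c 575.2 267.3 LxW 26.7 15.6 long dir -69.3 zmed 0.275 mean [574.3 266.4 274.1]
tin few 0
box 232 c 561.3 -256.3 LxW 49.9 48.6 long dir -29.4 zmed 0.056 mean [ 560.9 -259.9   56.1]
duster 264 c 526.9 -327.4 LxW 72.6 31.2 long dir 61.8 zmed 0.056 mean [ 526.1 -327.2   56.2]
glass 780 c 755.9 57.3 LxW 83.0 80.9 long dir 0.8 zmed 0.103 mean [760.6  58.1  98.9]
cup 255 c 734.6 -62.6 LxW 65.8 65.6 long dir -32.6 zmed 0.059 mean [739.8 -64.1  56.5]
dart 863 c 564.0 472.5 LxW 120.5 52.0 long dir -72.9 zmed 0.03 mean [561.9 471.   53.5]
scene
L grip 48 c 628.1 282.2 LxW 28.8 17.8 long dir -78.0 zmed 0.272 mean [630.4 280.5 272. ]
S grip 48 c 577.8 264.1 LxW 29.2 17.4 long dir -65.6 zmed 0.272 mean [579.1 262.  271.7]
tin 184 c 597.3 -205.9 LxW 56.5 54.8 long dir 9.9 zmed 0.056 mean [ 596.8 -206.3   56.2]
box 181 c 562.7 -260.3 LxW 52.3 50.7 long dir -27.2 zmed 0.056 mean [ 563.9 -260.2   56.3]
duster 169 c 528.4 -330.4 LxW 73.2 35.1 long dir 64.3 zmed 0.056 mean [ 530.2 -331.4   55.9]
glass 806 c 757.1 54.5 LxW 85.0 82.0 long dir -55.1 zmed 0.102 mean [756.4  54.4  98.7]
cup 276 c 736.8 -67.6 LxW 67.9 66.4 long dir -27.4 zmed 0.056 mean [734.1 -66.2  54.1]
dart 563 c 565.8 467.4 LxW 121.5 53.7 long dir -72.4 zmed 0.032 mean [568.4 466.9  62.3]
now [437.3 -72.5 243.6] yaw -28.1 t 42.7 w 0.951 F [-0.1  0.2 -0.7] j [-1.03 -0.24  0.98  1.96  0.2   1.32 -0.6 ]
```

View pics/s9.png

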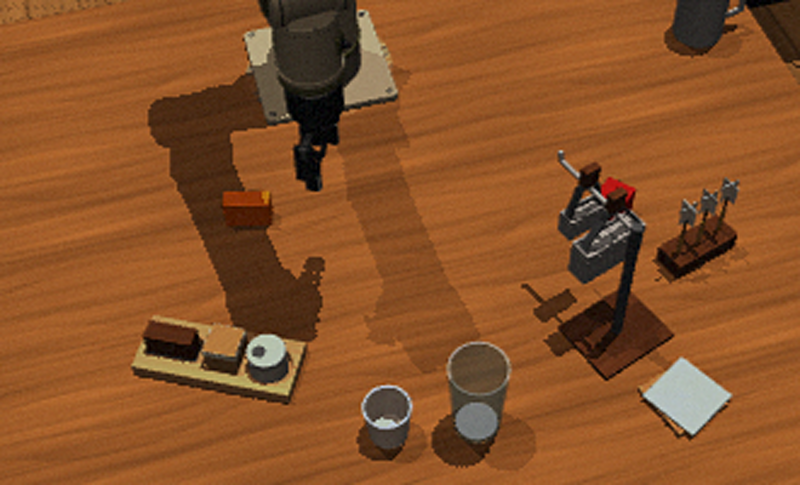

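Both caddies hang at (600,200), and duster, box and tin stand in the tray at (170,340), (222,345) and (268,355) with all their tops level. I hand in.

servo_tool([
  [0.95,0,0,0,0,0,0],
  [0.95,0,0,0,0,0,0],
  [0.95,0,0,0,0,0,0],
  [0.95,0,0,0,0,0,0],
])

```text
clock: 43.22
position: [0.437, -0.072, 0.2434]
ee_rot: [0.97, -0.242, -0.0, 0.0]
ft_force: [-0.0, 0.4, 0.5]
grip_width: 0.955
```

```bash
python3 -c "
from look import *
im,d,K,T=cam('scene'); P=pts(d,K,T)
rect(P,(.595,-.202),.034,.05,.07,'tin'); rect(P,(.563,-.262),.033,.05,.07,'box')
print(ticket.hand_in())"
```

```text
tin 184 c 596.0 -206.5 LxW 57.0 55.3 long dir 57.5 zmed 0.056 mean [ 596.5 -206.1   55.8]
box 179 c 562.5 -260.5 LxW 52.3 50.9 long dir -30.2 zmed 0.056 mean [ 563.5 -260.9   56.3]
the job is handed in; nothing more can be done
None
```

The job is done and handed in at about 43 s on the robot's clock. The hand-in gave no verdict.

I hung the large caddy first and the small one in front of it; the middle caddy was absent. The card box, the walnut duster and the flights tin then went into their own pockets, and everything was let go.

**Last checks:**
- **Caddies:** both grip-block tops read about 0.275 m, where 0.2765 m is expected when the bail rests on the rod. Both lie in line with the rod.
- **Tray items:** the box, duster and tin tops read 0.056–0.057 m, which fits a full seat on the 7 mm pocket floor. They looked upright and centred.
- **Bystanders:** the pint glass, chalk cup and dart block stayed within about 1 mm of where they started.

**Disagreements:** the top and scene cameras differ by about 4 mm in y. I went mostly by the wrist and top readings, which agreed with each other. In the final check the top camera could not see the tin because the gripper was in the way, so its position there rests on the scene camera alone.

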